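# Sweep stray tumbled stones back into their bin

## Robot

A 6-joint arm with a two-finger parallel gripper is mounted at the origin on the work surface. World frame = base frame: x ahead of the robot, y to its left, z up, the work surface at z = 0. Lengths are in m, angles in degrees, forces in N, time in s.
With the tool pointing down it reaches from about 0.35 to 0.875 m from the base axis. Payload 4.2 kg.
Tool frame: the origin (TCP) lies at the very end of the fingers, on their centre line; the grasp point (between the pads) lies 19 mm behind it; z points along the fingers, y is the line along which they close (so a half turn about z gives the same grasp; the last joint's range is limited). The gripper opens to 87 mm and grips with 3 to 60 N. Pads are 19 mm wide; open, the fingers measure 117 mm over their backs; the gripper's body (75 mm by 190 mm) begins 51 mm behind the grasp point.
Start: joints at [80.191, 22.042, 0.453, 0, -68.411, -14.817], TCP at [0.26, 0.568, 0.223] pointing down, gripper open.
Joint ranges: [-179.83, 179.83], [-69.29, 118.12], [-61.27, 80.66], [-181.25, 117.63], [-171.15, -9.14], [-177.46, 177.46]. Speed limits (degrees/s): [159.86, 159.86, 180, 180, 180, 180].

## Interface

Orientations are given as a 3x3 rotation matrix whose columns are the frame's x, y, z axes.
In Python, from station import r gives the robot as it stands.
- The arm moves only by the tool jog_arm, never from a script. Its argument "plan" is text: rows parted by semicolons, each of 7 numbers parted by spaces: the shift along the tool's x, y, z normalised to -1 to 1, where 1 is 0.025 m, then the turn, a rotation vector about the tool's x, y, z normalised to -1 to 1, where 1 is 8 degrees, then the closure, from -1 (fully open) to 1 (shut). A call has exactly 10 rows; each row shifts and turns the commanded pose from where the row before left it, along the tool's axes as they then stand; what a row does not reach is not made up. A row lasts 1/10 s, in which the tool goes at most 50 mm and 8.59 degrees, less where a joint would pass 70% of its speed; a pose out of reach is approached as far as the arm can. A call with a number of a shift or a turn outside -1 to 1 is refused whole. A call with a gripper value outside its range is refused whole. The fingers move at their own pace and stop on an object; the grip force is fixed at half the most. Time passes only in rows, so rows that do not move let the fingers close, or fill a call up. It gives the time, the measured TCP pose, the force, the opening and the grip force at its end, in the units of the state.
- r.sense(): the state, without advancing time (a new reading comes with each control period).
- r.capture(name): name is "side" or "top" or "wrist"; returns (picture, depth): 384x512x3 uint8, red, green, blue; 384x512 float32, m along the optical axis (not along the pixel's ray), 0 where there is no reading.
- r.get_calibration(name): a dict with "mtx" (3x3 intrinsics, pixels), "distortion" ([k1, k2, p1, p2, k3] as OpenCV has them; the pictures are not rectified), "extrinsics" (4x4, takes a point from camera to world coordinates). Camera axes: x right, y up, looking along -z (the intrinsics and any distortion apply to the point x, -y, -z); pixel columns grow to the right and rows downward; lengths in m; the calibration is good to about 2 mm. A picture is of the moment at which its call begins: read the wrist's pose just before it. get_calibration takes no time and is no camera call; for the wrist camera it gives the pose at the moment of the call.
- r.finish_job(): hands the job in; it is judged then, once.
The state is a dict: "time_s": time; "joints": joint angles; "joint_velocities": joint speeds; "effort": joint torques, N m; "tcp_pos": TCP position; "ee_rot": TCP orientation; "wrist_force": force on the tool from outside, world axes, zero at the start; "moment": the same for the moment, N m; "gripper_width": opening from 0.0 (shut) to 1.0 (fully open); "gripper_force": force on a finger pad.
Only numpy, scipy, OpenCV 4.12 (cv2) and the standard library are available. Lean on these libraries where they do the work, as an engineer would, in place of code of your own. Each camera call takes 0.05 s, during which the arm holds its last target. There are 200 camera calls.

## Task

Customers have left three purple stones lying on the front ledge of the shop's stone display. Sweep them across the ledge with your fingertips so that all three drop into the bin that holds the purple stones; slide them, do not pick them up. Leave the carved bear, the honey jar, the mug and the stack of coasters standing where they are.

Things in the scene. Friction and masses are not known exactly. Their poses are not given: they have to be found in the camera images.
- display: fixed wooden stone display on the counter, 292 (x) x 484 (y) mm: a pale ledge in front, three open bins behind it. Origin: centre of its footprint, on the counter; x points from the ledge to the bins (away from the robot), y along the ledge, z up. Dark end panels at y 230 to 242 mm on either side stand 20 mm above the ledge, the back wall (x 134 to 146) 10 mm above it
- ledge (a point): centre of the display's flat ledge, on its top, 65 mm above the counter; axes as the display's. The ledge spans x -75 to +75, y -230 to +230 mm from here. Along its front edge runs a dark lip (x -75 to -67, 6 mm high)
- ledge_rear (a point): middle of the ledge's rear edge, at top height (display x +4, y 0, z 65 mm); axes as the display's. There is no lip here: behind it lie the three bins (130 mm in x, 147 in y, centred at y -157, 0, +157), with 10 mm dividers level with the ledge. Their stone beds lie about 40 mm below the ledge, so a stone pushed over this edge drops in and stays
- purple_bed: the fixed bed of purple stones that fills the floor of one of the three bins (the other two hold green and amber stones; which bin is which varies); origin at the centre of that bin's floor, 8 mm above the counter, axes parallel to the display's
- stone1: loose purple tumbled stone lying flat on the ledge, an irregular flat pebble about 30 x 26 x 18 mm, about 22 g (varies by a third); pushed, it slides rather than rolls. Origin at mid height, within 3 mm of the stone's middle; z up at the start
- stone2: loose purple tumbled stone lying flat on the ledge, an irregular flat pebble about 28 x 27 x 16 mm, about 22 g (varies by a third); pushed, it slides rather than rolls. Origin at mid height, within 3 mm of the stone's middle; z up at the start
- stone3: loose purple tumbled stone lying flat on the ledge, an irregular flat pebble about 30 x 28 x 17 mm, about 22 g (varies by a third); pushed, it slides rather than rolls. Origin at mid height, within 3 mm of the stone's middle; z up at the start
- bear: loose small carved wooden bear on four legs standing at one end of the ledge, 59 (x) x 30 (y) x 51 (z) mm, origin under its centre, its nose towards -x; leave it alone
- honey_jar: loose small amber honey jar with a brass lid standing at the other end of the ledge, 36 mm across, 46 mm high, origin at the centre of its underside; leave it alone
- mug: loose blue mug on the counter to the left of the display, 80 mm across and 90 mm high, handle to its +y, origin at the centre of its underside; leave it alone
- coasters: loose stack of souvenir coasters on the counter to the right of the display, 95 x 95 x 30 mm, origin at the centre of its underside; leave it alone

How it is judged:
By the outcome, as a careful person would: the job done as asked, in the order asked, and still so for the second after the job is handed in, with the robot touching nothing.
It also fails if it takes over 64 s, if anything falls off the work surface, if the arm or the gripper's body presses on something with over 40 N, if the wrist force passes 120 N, or if a joint passes its speed limit or range.

## Working session

There is one attempt and no reset: what is moved stays moved. The work goes in short steps, Python scripts to look and compute and a tool call to move; the robot and the scene stay as the last step left them, time stands still between calls to the robot, and variables do not carry over. Pictures are saved under pics/ and viewed, at most 10 in all, crops included, and the job is handed in when it is done.

Besides the shell and the picture viewer there is one more tool, called after "Call:" as name(argument=value, ...), one argument or row to a line, values as JSON. jog_arm: Moves the arm, as the interface text tells. Scaled input: -1 to 1 covers 0.025 m each way for a shift and 8 degrees each way for a turn. Its arguments: {"type":"object","properties":{"plan":{"type":"string"}},"required":["plan"]}

```bash
mkdir -p pics
cat > h.py <<'E'
import numpy as np, cv2
from station import r
def snap(n,f):
    c=r.get_calibration(n); p,d=r.capture(n); cv2.imwrite(f'pics/{f}.png',p[:,:,::-1]); np.savez(f'{f}.npz',p=p,d=d,m=c['mtx'],k=c['distortion'],e=c['extrinsics'])
def pt(f,u,v,z=None):
    a=np.load(f+'.npz'); q=cv2.undistortPoints(np.array([[[u,v]]],float),np.array(a['m'],float),np.array(a['k'],float))[0,0]
    ray=np.array([q[0],-q[1],-1]); e=a['e']
    if z is None: s=a['d'][int(v),int(u)]
    else: s=(z-e[2,3])/(e[:3,:3]@ray)[2]
    return e[:3,:3]@(ray*s)+e[:3,3]
E
python3 - <<'E'
from h import *
snap('top','top0'); snap('side','side0')
s=r.sense(); print(s['time_s'],s['tcp_pos'],s['ee_rot'],s['gripper_width'])
E
```

```text
0.1 [0.26016965 0.56767903 0.22153606] [[ 9.09006261e-01 -4.16781821e-01 -7.29102207e-04]
 [-4.16782440e-01 -9.09004311e-01 -1.88698745e-03]
 [ 1.23705018e-04  2.01916041e-03 -9.99997954e-01]] 0.9996871885937719
```

View pics/top0.png

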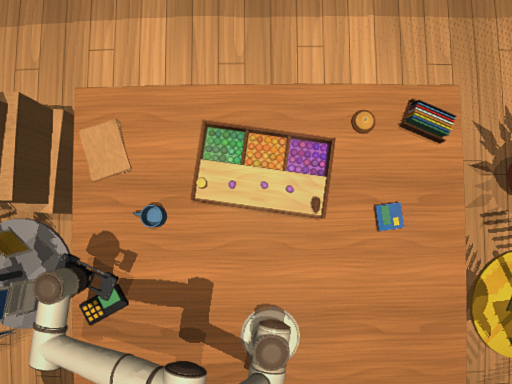

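View pics/side0.png

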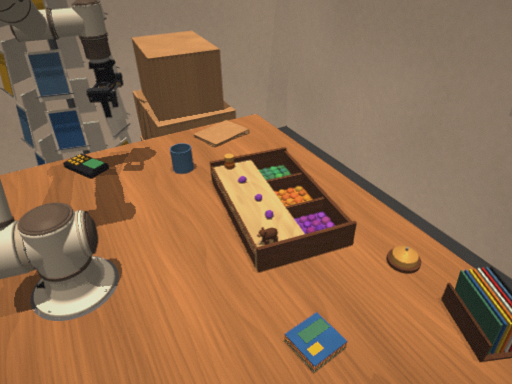

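The top view shows purple bin at the right (≈(308,157)), stones at (232,184), (264,185), (290,189), bear at (316,204), jar at (202,183). Next I enlarge the display for accurate pixels.

Run:
```python
from h import *
a=np.load('top0.npz');p=a['p'][115:225,185:345]
cv2.imwrite('pics/crop.png',cv2.resize(p[:,:,::-1],None,fx=5,fy=5,interpolation=cv2.INTER_CUBIC))
h=cv2.cvtColor(a['p'],cv2.COLOR_RGB2HSV).astype(int)
m=((h[...,0]>130)&(h[...,0]<160)&(h[...,1]>90)).astype('uint8'); m[:, :150]=0;m[:,350:]=0
n,l,st,c=cv2.connectedComponentsWithStats(m)
for i in range(1,n):
    if st[i,4]>8: print(c[i],st[i],pt('top0',*c[i],0.075))
```

```text
[307.64760148 157.01107011] [ 287  139   42   37 1084] [ 0.65504881 -0.14151064  0.075     ]
[231.78125 184.0625 ] [229 181   6   7  32] [0.55976244 0.13156182 0.075     ]
[263.96551724 184.5862069 ] [261 182   7   6  29] [0.55686873 0.01647415 0.075     ]
[289.5        188.63333333] [287 186   6   6  30] [ 0.54157459 -0.07472238  0.075     ]
```

View pics/crop.png

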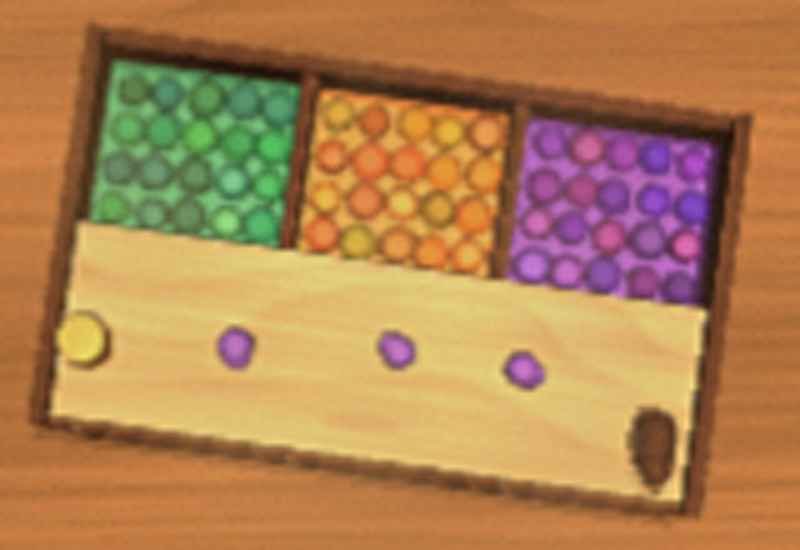

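The crop shows the ledge's rear corners at about (78,222) and (707,308), dividers meeting the rear edge at x≈290 and ≈503, the bear at (655,448) and jar at (82,338).

```bash
cat >> h.py <<'E'
def c(u,v,z): return pt('top0',185+u/5-.4,115+v/5-.4,z)
A=c(78,222,.065)[:2];B=c(707,308,.065)[:2]
ey=(A-B)/np.linalg.norm(A-B); ex=np.array([ey[1],-ey[0]]); O=(A+B)/2
def L(p): d=np.array(p)[:2]-O; return np.array([d@ex,d@ey])  # ledge_rear frame
def W(x,y): return O+x*ex+y*ey
E
python3 - <<'E'
from h import *
print(A,B,np.linalg.norm(A-B),O,'yaw',np.degrees(np.arctan2(ex[1],ex[0])))
for n,u,v,z in [('FL',50,415,.065),('FR',683,502,.065),('divA',280,247,.065),('divB',297,249,.065),('div2',491,278,.065),('div2b',510,281,.065),('panelTR',750,118,.085),('panelBR',693,515,.085),('panelTL',92,28,.085),('jar',82,338,.111),('bearT',655,408,.1),('bearB',655,490,.1),('bearL',630,440,.09),('bearR',676,440,.09)]:
    print(n,L(c(u,v,z)).round(4))
for u,v in [(231.8,184),(264,184.6),(289.5,188.6)]: print(L(pt('top0',u,v,.078)).round(4),pt('top0',u,v)[2])
E
```

```text
[0.65252218 0.24620414] [ 0.58618847 -0.20792044] 0.45894368183586326 [0.61935533 0.01914185] yaw -8.310389945950558
FL [-0.141   0.2293]
FR [-0.1412 -0.2303]
divA [0.0017 0.0821]
divB [0.0019 0.0697]
div2 [ 0.0001 -0.0718]
div2b [-0.0001 -0.0857]
panelTR [ 0.1382 -0.2406]
panelBR [-0.15   -0.2361]
panelTL [0.1383 0.2371]
jar [-0.0859  0.2077]
bearT [-0.0793 -0.1978]
bearB [-0.1366 -0.2053]
bearL [-0.1035 -0.1842]
bearR [-0.0991 -0.2166]
[-0.0752  0.1024] 0.0910746817088881
[-0.0617 -0.0118] 0.08487618084173176
[-0.0635 -0.104 ] 0.08190059322685528
```

```bash
cat >> h.py <<'E'
from scipy.spatial.transform import Rotation as R
S={1:(-.075,.102,-.133),2:(-.062,-.012,-.14),3:(-.0635,-.104,-.15)}
def plan(i,back,end=.012):
    x,y,yc=S[i]; p=np.array([x,y]); d=np.array([-x,yc-y]); n=d/np.linalg.norm(d)
    w=ex*n[0]+ey*n[1]; yaw=np.arctan2(w[1],w[0])
    Rt=np.array([[w[0],w[1],0],[w[1],-w[0],0],[0,0,-1]]).T
    s=r.sense(); a=s['ee_rot']; st=W(*(p-back*n))
    print(i,'yaw',np.degrees(yaw),'turn/8deg',np.degrees(R.from_matrix(a.T@Rt).as_rotvec())/8)
    for z in (.13,.071): print('z',z,'shift/25mm after turn',(Rt.T@(np.r_[st,z]-s['tcp_pos'])/.025).round(2))
    e=p+n*(end-x)/n[0]; print('TCP stroke/25mm',(np.linalg.norm(e-p)+back-.02)/.025,'start',st,'tcp',s['tcp_pos'].round(4),'L',L(s['tcp_pos']).round(4),'t',s['time_s'],s['gripper_width'])
E
python3 -c "
from h import *
plan(3,.045)"
```

```text
3 yaw -44.23031708192384 turn/8deg [ 0.01416837 -0.00335063  2.44983594]
z 0.13 shift/25mm after turn [24.18 10.56  3.66]
z 0.071 shift/25mm after turn [24.18 10.56  6.02]
TCP stroke/25mm 4.729142480437999 start [ 0.50924602 -0.0431986 ] tcp [0.2602 0.5677 0.2215] L [-0.4347  0.4909] t 0.1 0.9996871885937719
```

Call:
jog_arm(
  plan="0 0 0 0 0 0.82 0.63;0 0 0 0 0 0.82 0.63;0 0 0 0 0 0.81 0.63;0.95 0.42 0 0 0 0 0.63;0.95 0.42 0 0 0 0 0.63;0.95 0.42 0 0 0 0 0.63;0.95 0.42 0 0 0 0 0.63;0.95 0.42 0 0 0 0 0.63;0.95 0.42 0 0 0 0 0.63;0.95 0.42 0 0 0 0 0.63",
)

```text
time_s: 1.1
tcp_pos: [0.3284, 0.3982, 0.2221]
ee_rot: [[0.717, -0.697, -0.001], [-0.697, -0.717, -0.001], [0.0, 0.001, -1.0]]
wrist_force: [-0.2, -0.8, -0.3]
gripper_width: 0.219
gripper_force: 0.0
```

Call:
jog_arm(
  plan="0.95 0.42 0 0 0 0 0.63;0.95 0.42 0 0 0 0 0.63;0.95 0.42 0 0 0 0 0.63;0.95 0.42 0 0 0 0 0.63;0.95 0.42 0 0 0 0 0.63;0.95 0.42 0 0 0 0 0.63;0.95 0.42 0 0 0 0 0.63;0.95 0.42 0 0 0 0 0.63;0.95 0.42 0 0 0 0 0.63;0.95 0.42 0 0 0 0 0.63",
)

```text
time_s: 2.1
tcp_pos: [0.4252, 0.1575, 0.2223]
ee_rot: [[0.717, -0.697, -0.001], [-0.697, -0.717, -0.0], [-0.0, 0.001, -1.0]]
wrist_force: [0.4, 1.0, -0.3]
gripper_width: 0.191
gripper_force: 0.0
```

Call:
jog_arm(
  plan="0.95 0.42 0 0 0 0 0.63;0.95 0.42 0 0 0 0 0.63;0.95 0.42 0 0 0 0 0.63;0.95 0.42 0.5 0 0 0 0.63;0.95 0.42 0.5 0 0 0 0.63;0.95 0.42 0.5 0 0 0 0.63;0.95 0.42 0.5 0 0 0 0.63;0.7 0.1 0.5 0 0 0 0.63;0 0 0.5 0 0 0 0.63;0 0 0 0 0 0 0.63",
)

```text
time_s: 3.1
tcp_pos: [0.5024, -0.0248, 0.1454]
ee_rot: [[0.715, -0.699, -0.005], [-0.699, -0.715, -0.001], [-0.003, 0.004, -1.0]]
wrist_force: [-0.6, 0.0, -0.7]
gripper_width: 0.185
gripper_force: 0.0
```

```bash
python3 -c "
from h import *
plan(3,.045)"
```

```text
3 yaw -44.23031708192384 turn/8deg [ 0.02992727  0.02281973 -0.01131535]
z 0.13 shift/25mm after turn [0.71 0.34 0.62]
z 0.071 shift/25mm after turn [0.71 0.34 2.98]
TCP stroke/25mm 4.729142480437999 start [ 0.50924602 -0.0431986 ] tcp [ 0.5024 -0.0248  0.1454] L [-0.1094 -0.0604] t 3.1 0.18535668714742956
```

Call:
jog_arm(
  plan="0.4 0.17 0 0 0 0 0.63;0.31 0.17 0 0 0 0 0.63;0 0 0.5 0 0 0 0.63;0 0 0.5 0 0 0 0.63;0 0 0.5 0 0 0 0.63;0 0 0.5 0 0 0 0.63;0 0 0.5 0 0 0 0.63;0 0 0.45 0 0 0 0.63;0 0 0 0 0 0 0.63;0 0 0 0 0 0 0.63",
)

```text
time_s: 4.1
tcp_pos: [0.5111, -0.0426, 0.0742]
ee_rot: [[0.717, -0.697, 0.001], [-0.697, -0.717, -0.0], [0.001, -0.0, -1.0]]
wrist_force: [0.8, 0.4, 0.9]
gripper_width: 0.182
gripper_force: 0.0
```

```bash
python3 -c "
from h import *
snap('wrist','w1');snap('side','s1')
a=np.load('w1.npz')['p'];b=np.load('s1.npz')['p'][130:280,180:380]
b=cv2.resize(b,(512,384),interpolation=cv2.INTER_CUBIC)
cv2.imwrite('pics/c1.png',cv2.resize(np.hstack([a,b])[:,:,::-1],(800,300)))
plan(3,.045);print(r.sense()['wrist_force'])"
```

```text
3 yaw -44.23031708192384 turn/8deg [-0.00885    -0.00741301  0.00268282]
z 0.13 shift/25mm after turn [-0.04  0.08 -2.22]
z 0.071 shift/25mm after turn [-0.04  0.08  0.14]
TCP stroke/25mm 4.729142480437999 start [ 0.50924602 -0.0431986 ] tcp [ 0.5114 -0.0424  0.0746] L [-0.098  -0.0765] t 4.2 0.1817557413597249
[ 0.59726038 -0.33685868  0.92166409]
```

View pics/c1.png

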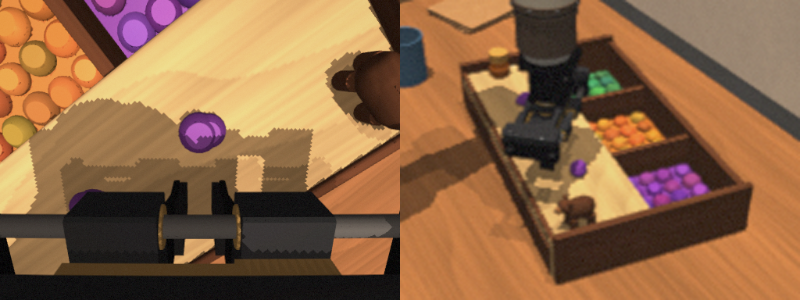

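The wrist view shows stone3 at (202,132), centred ahead of the finger gap (x≈206); the bear is clear at right. Pushing.

Call:
jog_arm(
  plan="0 0 0.14 0 0 0 0.63;0.3 0 0 0 0 0 0.63;0.35 0 0 0 0 0 0.63;0.35 0 0 0 0 0 0.63;0.35 0 0 0 0 0 0.63;0.35 0 0 0 0 0 0.63;0.35 0 0 0 0 0 0.63;0.35 0 0 0 0 0 0.63;0.35 0 0 0 0 0 0.63;0.35 0 0 0 0 0 0.63",
)

```text
time_s: 5.2
tcp_pos: [0.5667, -0.0971, 0.0703]
ee_rot: [[0.717, -0.697, -0.0], [-0.697, -0.717, -0.0], [-0.0, 0.0, -1.0]]
wrist_force: [0.0, 0.1, -0.6]
gripper_width: 0.185
gripper_force: 0.1
```

Call:
jog_arm(
  plan="0.35 0 0 0 0 0 0.63;0.35 0 0 0 0 0 0.63;0.35 0 0 0 0 0 0.63;0.35 0 0 0 0 0 0.63;0.35 0 0 0 0 0 0.63;0.2 0 0 0 0 0 0.63;0 0 0 0 0 0 0.63;0 0 -0.6 0 0 0 0.63;0 0 -0.8 0 0 0 0.63;0 0 -0.8 0 0 0 0.63",
)

```text
time_s: 6.2
tcp_pos: [0.6006, -0.1303, 0.1256]
ee_rot: [[0.717, -0.697, -0.001], [-0.697, -0.717, 0.0], [-0.001, 0.001, -1.0]]
wrist_force: [-0.2, -0.5, 0.2]
gripper_width: 0.186
gripper_force: 0.0
```

```bash
python3 -c "
from h import *
snap('wrist','w2');snap('side','s2')
a=np.load('w2.npz')['p'];b=np.load('s2.npz')['p'][130:280,180:380]
b=cv2.resize(b,(512,384),interpolation=cv2.INTER_CUBIC)
cv2.imwrite('pics/c2.png',cv2.resize(np.hstack([a,b])[:,:,::-1],(800,300)))
plan(2,.045);print(r.sense()['wrist_force'])"
```

```text
2 yaw -72.46600239139022 turn/8deg [-0.03731044 -0.02757469  3.53694872]
z 0.13 shift/25mm after turn [-7.96  0.01 -0.06]
z 0.071 shift/25mm after turn [-7.96  0.01  2.3 ]
TCP stroke/25mm 7.790105061262016 start [0.5427147  0.05913829] tcp [ 0.603  -0.1305  0.1286] L [ 0.0055 -0.1504] t 6.3 0.18029448697049125
[ 0.21243594 -0.18555289  0.13463541]
```

View pics/c2.png

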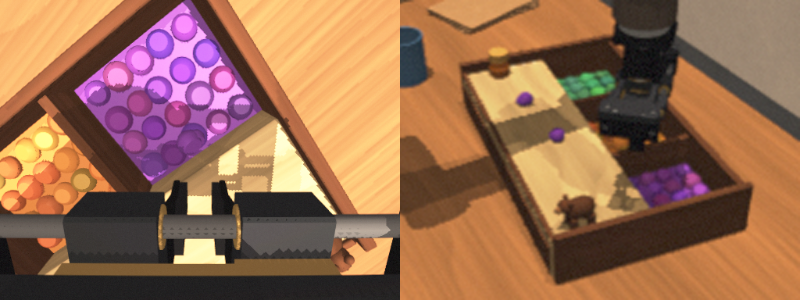

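Stone3 is off the ledge and in the purple bin; stones 1 and 2 remain undisturbed on the ledge (side view (525,99), (557,134)).

Call:
jog_arm(
  plan="0 0 -0.2 0 0 0.89 0.63;0 0 0 0 0 0.89 0.63;0 0 0 0 0 0.88 0.63;0 0 0 0 0 0.88 0.63;-0.8 0 0 0 0 0 0.63;-0.9 0 0 0 0 0 0.63;-0.9 0 0 0 0 0 0.63;-0.9 0 0 0 0 0 0.63;-0.9 0 0 0 0 0 0.63;-0.9 0 0 0 0 0 0.63",
)

```text
time_s: 7.3
tcp_pos: [0.5603, -0.0032, 0.1294]
ee_rot: [[0.3, -0.954, -0.002], [-0.954, -0.3, -0.0], [-0.0, 0.001, -1.0]]
wrist_force: [0.1, -0.6, 0.3]
gripper_width: 0.185
gripper_force: 0.0
```

Call:
jog_arm(
  plan="-0.9 0 0 0 0 0 0.63;-0.9 0 0 0 0 0 0.63;-0.8 0 0 0 0 0 0.63;0 0 0.4 0 0 0 0.63;0 0 0.5 0 0 0 0.63;0 0 0.5 0 0 0 0.63;0 0 0.5 0 0 0 0.63;0 0 0.4 0 0 0 0.63;0 0 0 0 0 0 0.63;0 0 0 0 0 0 0.63",
)

```text
time_s: 8.3
tcp_pos: [0.5421, 0.0576, 0.0725]
ee_rot: [[0.3, -0.954, -0.0], [-0.954, -0.3, -0.0], [0.0, 0.001, -1.0]]
wrist_force: [0.1, -0.3, -0.4]
gripper_width: 0.184
gripper_force: 0.0
```

```bash
python3 -c "
from h import *
plan(2,.045)
snap('wrist','w3')
cv2.imwrite('pics/c3.png',np.load('w3.npz')['p'][:,:,::-1])"
```

```text
2 yaw -72.46600239139022 turn/8deg [ 0.00377497 -0.00180553 -0.01206737]
z 0.13 shift/25mm after turn [-0.05 -0.04 -2.3 ]
z 0.071 shift/25mm after turn [-0.05 -0.04  0.06]
TCP stroke/25mm 7.790105061262016 start [0.5427147  0.05913829] tcp [0.5421 0.0576 0.0725] L [-0.082   0.0268] t 8.3 0.18387578500116458
```

View pics/c3.png

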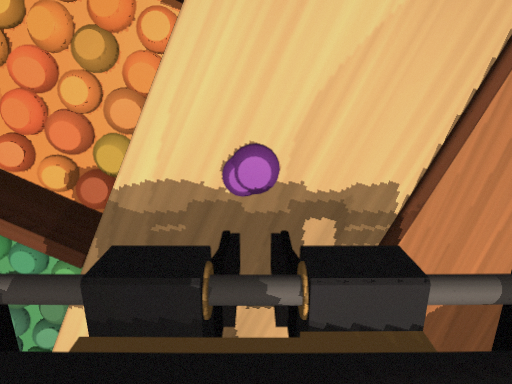

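Stone2 at (251,169), about 2–3 mm left of the gap centre (x≈258); nudge and push.

Call:
jog_arm(
  plan="0 -0.08 0.06 0 0 0 0.63;0.35 0 0 0 0 0 0.63;0.4 0 0 0 0 0 0.63;0.4 0 0 0 0 0 0.63;0.4 0 0 0 0 0 0.63;0.4 0 0 0 0 0 0.63;0.4 0 0 0 0 0 0.63;0.4 0 0 0 0 0 0.63;0.4 0 0 0 0 0 0.63;0.4 0 0 0 0 0 0.63",
)

```text
time_s: 9.35
tcp_pos: [0.5707, -0.027, 0.0713]
ee_rot: [[0.3, -0.954, -0.0], [-0.954, -0.3, -0.0], [0.0, 0.0, -1.0]]
wrist_force: [0.0, 0.8, 0.3]
gripper_width: 0.184
gripper_force: 0.2
```

Call:
jog_arm(
  plan="0.4 0 0 0 0 0 0.63;0.4 0 0 0 0 0 0.63;0.4 0 0 0 0 0 0.63;0.4 0 0 0 0 0 0.63;0.4 0 0 0 0 0 0.63;0.4 0 0 0 0 0 0.63;0.4 0 0 0 0 0 0.63;0.4 0 0 0 0 0 0.63;0.4 0 0 0 0 0 0.63;0.4 0 0 0 0 0 0.63",
)

```text
time_s: 10.35
tcp_pos: [0.6006, -0.1224, 0.0712]
ee_rot: [[0.3, -0.954, -0.0], [-0.954, -0.3, -0.0], [0.0, 0.0, -1.0]]
wrist_force: [-0.2, 0.9, 1.3]
gripper_width: 0.183
gripper_force: 0.0
```

```bash
python3 -c "
from h import *
plan(1,.045)
snap('wrist','w4');snap('side','s4')
a=np.load('w4.npz')['p'];b=np.load('s4.npz')['p'][130:280,180:380]
b=cv2.resize(b,(512,384),interpolation=cv2.INTER_CUBIC)
cv2.imwrite('pics/c4.png',cv2.resize(np.hstack([a,b])[:,:,::-1],(800,300)))"
```

```text
1 yaw -80.60996215728336 turn/8deg [ 8.88576051e-04 -2.17807962e-04  1.00813375e+00]
z 0.13 shift/25mm after turn [-12.06  -0.05  -2.35]
z 0.071 shift/25mm after turn [-1.206e+01 -5.000e-02  1.000e-02]
TCP stroke/25mm 12.445855843928836 start [0.55254354 0.17530801] tcp [ 0.6006 -0.1224  0.0712] L [ 0.0019 -0.1428] t 10.35 0.18336079739232014
```

View pics/c4.png

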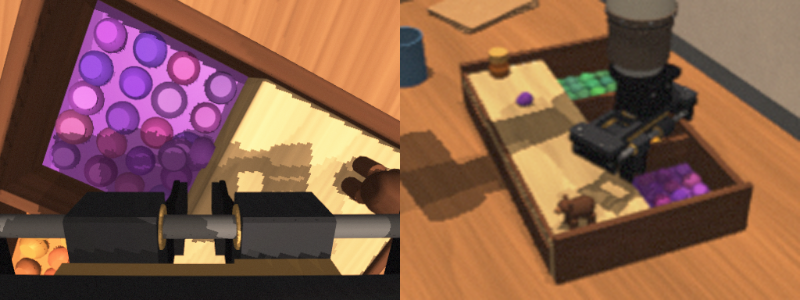

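Stone2 seems to have dropped beside the ledge edge at about (192,148); stone1 is untouched at (525,99). I lift, then confirm stone2 by depth.

Call:
jog_arm(
  plan="0 0 -0.8 0 0 0 0.63;0 0 -0.8 0 0 0 0.63;0 0 -0.8 0 0 0 0.63;-0.3 0 0 0 0 1 0.63;-0.9 0 0 0 0 0 0.63;-0.9 0 0 0 0 0 0.63;-0.9 0 0 0 0 0 0.63;-0.9 0 0 0 0 0 0.63;-0.9 0 0 0 0 0 0.63;-0.9 0 0 0 0 0 0.63",
)

```text
time_s: 11.45
tcp_pos: [0.5756, 0.0198, 0.1313]
ee_rot: [[0.165, -0.986, -0.0], [-0.986, -0.165, 0.0], [-0.0, 0.0, -1.0]]
wrist_force: [0.4, 0.2, -0.3]
gripper_width: 0.187
gripper_force: 0.0
```

Call:
jog_arm(
  plan="-0.9 0 0 0 0 0 0.63;-0.9 0 0 0 0 0 0.63;-0.9 0 0 0 0 0 0.63;-0.9 0 0 0 0 0 0.63;-0.9 0 0 0 0 0 0.63;-0.9 0 0 0 0 0 0.63;-0.9 0 0 0 0 0 0.63;0 0 0 0 0 0 0.63;0 0 0 0 0 0 0.63;0 0 0 0 0 0 0.63",
)

```text
time_s: 12.45
tcp_pos: [0.55, 0.1735, 0.1313]
ee_rot: [[0.164, -0.986, -0.0], [-0.986, -0.164, -0.0], [0.0, 0.0, -1.0]]
wrist_force: [-0.8, -0.8, -0.5]
gripper_width: 0.181
gripper_force: 0.0
```

```bash
python3 -c "
from h import *
plan(1,.045)
for u,v in [(235,195),(248,190),(258,190)]:
  q=pt('w4',u,v);print(L(q),q[2])
snap('wrist','w5');snap('top','t5')
a=np.load('w5.npz')['p'];b=np.load('t5.npz')['p'][115:225,185:345]
b=cv2.resize(b,(512,384),interpolation=cv2.INTER_CUBIC)
cv2.imwrite('pics/c5.png',cv2.resize(np.hstack([a,b])[:,:,::-1],(800,300)))"
```

```text
1 yaw -80.60996215728336 turn/8deg [ 0.00252992 -0.00097362  0.00492128]
z 0.13 shift/25mm after turn [-0.05 -0.11  0.05]
z 0.071 shift/25mm after turn [-0.05 -0.11  2.41]
TCP stroke/25mm 12.445855843928836 start [0.55254354 0.17530801] tcp [0.55   0.1735 0.1313] L [-0.0909  0.1427] t 12.45 0.18107113597674623
[ 0.02220864 -0.15535871] 0.037447072060873526
[ 0.01822272 -0.16611644] 0.05439527269948427
[ 0.01340931 -0.16878662] 0.05549810989524162
```

View pics/c5.png

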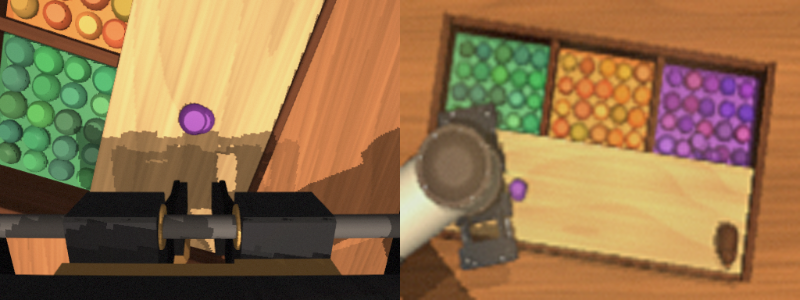

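Stone2 is in the bin (top 55 mm, below the ledge). Stone1 is at (196,121) in the wrist view, slightly left of gap centre (≈203); centre on it, descend and push.

Call:
jog_arm(
  plan="0 -0.18 0.4 0 0 -0.1 0.63;0 0 0.5 0 0 0 0.63;0 0 0.5 0 0 0 0.63;0 0 0.5 0 0 0 0.63;0 0 0.4 0 0 0 0.63;0 0 0.11 0 0 0 0.63;0 0 0 0 0 0 0.63;0.3 0 0 0 0 0 0.63;0.4 0 0 0 0 0 0.63;0.4 0 0 0 0 0 0.63",
)

```text
time_s: 13.55
tcp_pos: [0.5598, 0.147, 0.0716]
ee_rot: [[0.178, -0.984, 0.001], [-0.984, -0.178, 0.001], [-0.0, -0.001, -1.0]]
wrist_force: [-0.9, -0.5, -0.9]
gripper_width: 0.186
gripper_force: 0.1
```

Call:
jog_arm(
  plan="0.4 0 0 0 0 0 0.63;0.4 0 0 0 0 0 0.63;0.4 0 0 0 0 0 0.63;0.4 0 0 0 0 0 0.63;0.4 0 0 0 0 0 0.63;0.4 0 0 0 0 0 0.63;0.4 0 0 0 0 0 0.63;0.4 0 0 0 0 0 0.63;0.4 0 0 0 0 0 0.63;0.4 0 0 0 0 0 0.63",
)

```text
time_s: 14.55
tcp_pos: [0.5774, 0.0486, 0.071]
ee_rot: [[0.178, -0.984, -0.0], [-0.984, -0.178, -0.0], [0.0, 0.0, -1.0]]
wrist_force: [0.0, -0.7, 0.2]
gripper_width: 0.184
gripper_force: 0.1
```

```bash
python3 -c "
from h import *
plan(1,.045)
snap('wrist','w6')
cv2.imwrite('pics/c6.png',np.load('w6.npz')['p'][:,:,::-1])"
```

```text
1 yaw -80.60996215728336 turn/8deg [ 0.00028294 -0.000197    0.10806329]
z 0.13 shift/25mm after turn [-5.16  0.15 -2.36]
z 0.071 shift/25mm after turn [-5.16  0.15  0.  ]
TCP stroke/25mm 12.445855843928836 start [0.55254354 0.17530801] tcp [0.5774 0.0486 0.071 ] L [-0.0458  0.0231] t 14.55 0.18424956509190016
```

View pics/c6.png

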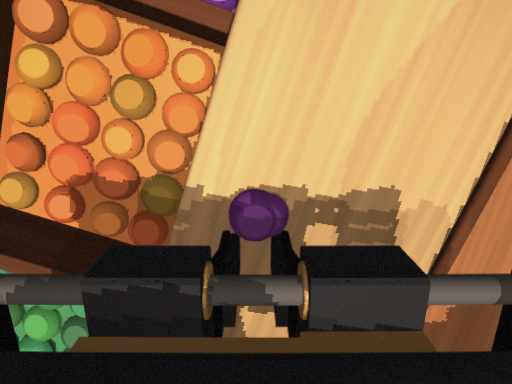

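Stone1 is cradled between the fingertips at (259,215); continue along the same line.

Call:
jog_arm(
  plan="0.4 0 0 0 0 0 0.63;0.4 0 0 0 0 0 0.63;0.4 0 0 0 0 0 0.63;0.4 0 0 0 0 0 0.63;0.4 0 0 0 0 0 0.63;0.4 0 0 0 0 0 0.63;0.4 0 0 0 0 0 0.63;0.4 0 0 0 0 0 0.63;0.4 0 0 0 0 0 0.63;0.4 0 0 0 0 0 0.63",
)

```text
time_s: 15.6
tcp_pos: [0.5952, -0.0498, 0.071]
ee_rot: [[0.178, -0.984, -0.0], [-0.984, -0.178, 0.0], [-0.0, 0.0, -1.0]]
wrist_force: [-0.1, -0.0, 0.4]
gripper_width: 0.183
gripper_force: 0.0
```

Call:
jog_arm(
  plan="0.4 0 0 0 0 0 0.63;0.4 0 0 0 0 0 0.63;0.4 0 0 0 0 0 0.63;0.4 0 0 0 0 0 0.63;0.4 0 0 0 0 0 0.63;0.4 0 0 0 0 0 0.63;0.4 0 0 0 0 0 0.63;0 0 0 0 0 0 0.63;0 0 0 0 0 0 0.63;0 0 0 0 0 0 0.63",
)

```text
time_s: 16.6
tcp_pos: [0.6075, -0.1176, 0.071]
ee_rot: [[0.178, -0.984, -0.0], [-0.984, -0.178, 0.0], [-0.0, 0.0, -1.0]]
wrist_force: [-0.1, 0.4, 0.1]
gripper_width: 0.186
gripper_force: 0.0
```

Call:
jog_arm(
  plan="0 0 -0.8 0 0 0 0.63;0 0 -0.8 0 0 0 0.63;0 0 -0.8 0 0 0 0.63;0 0 -0.8 0 0 0 0.63;-0.9 0 -0.5 0 0 0 0.63;-0.9 0 0 0 0 0 0.63;-0.9 0 0 0 0 0 0.63;-0.9 0 0 0 0 0 0.63;-0.9 0 0 0 0 0 0.63;0 0 0 0 0 0 0.63",
)

```text
time_s: 17.6
tcp_pos: [0.5871, -0.0047, 0.1638]
ee_rot: [[0.182, -0.983, 0.0], [-0.983, -0.182, 0.0], [-0.0, -0.0, -1.0]]
wrist_force: [0.2, -0.5, 0.6]
gripper_width: 0.185
gripper_force: 0.0
```

```bash
python3 -c "
from h import *
snap('wrist','w7');snap('side','s7')
a=np.load('w7.npz')['p'];b=np.load('s7.npz')['p'][130:280,180:380]
b=cv2.resize(b,(512,384),interpolation=cv2.INTER_CUBIC)
cv2.imwrite('pics/c7.png',cv2.resize(np.hstack([a,b])[:,:,::-1],(800,300)))"
```

```text
(no output)
```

View pics/c7.png

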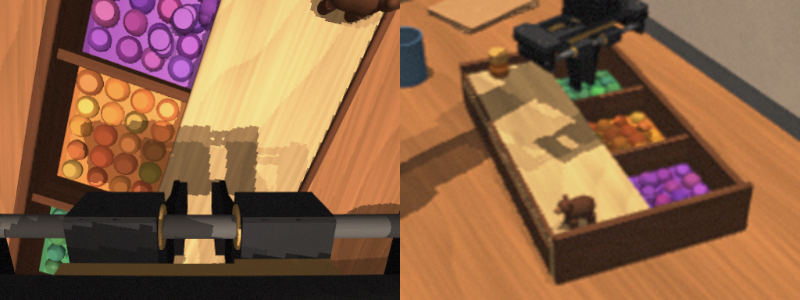

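The ledge is empty, extra purple stones lie in the purple bin (≈(160,40)), none in amber, and the bear and jar stand in place.

```bash
python3 -c "
from station import r
print(r.finish_job())"
```

```text
the job is handed in; nothing more can be done
None
```

I swept all three purple stones off the ledge into the purple bin and handed the job in at about 18 s; the last pictures show the ledge clear and the bear and jar in place, and the arm never went near the mug or coasters.

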